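# Line up the prep containers by height

## Task

Set up the preparation strip: from the open front of the worktop (not from the store of bottles in the far right corner, which stays there), stand the three bottles and the blue-lidded jar upright on the four round pads, one centred on each pad, in order of height, the tallest next to the red post and the shortest next to the yellow post. Do not knock any of them over on the way, and let go of them all at the end.

Things in the scene. Friction and masses are not known exactly. Their poses are not given: they have to be found in the camera images.
- bottle_enzyme: Loose teal bottle with a white cap, the tallest of the four containers: 145 mm tall over the cap, round body 59 mm across with straight sides from 3 mm up to 96 mm, cap 29 mm across and 20 mm tall; 0.33 kg. Stands upright; origin at the centre of its underside, z up along its axis. Starts on the open front of the worktop, to the right of the strip.
- bottle_saline: Loose white bottle with a blue cap, the second tallest: 128 mm tall over the cap, round body 53 mm across with straight sides from 3 mm up to 83 mm, cap 26 mm across and 20 mm tall; 0.19 kg. Stands upright; origin at the centre of its underside, z up along its axis. Starts on the open front of the worktop, to the right of the strip.
- bottle_iodine: Loose brown bottle with a white cap, the third tallest: 98 mm tall over the cap, round body 47 mm across with straight sides from 3 mm up to 59 mm, cap 23 mm across and 20 mm tall; 0.11 kg. Stands upright; origin at the centre of its underside, z up along its axis. Starts on the open front of the worktop, to the right of the strip.
- jar_rings: Loose clear jar with a blue screw lid, the shortest: 60 mm tall, solid to the fingers as a cylinder 42 to 44 mm across over its whole height; 0.06 kg. Stands upright; origin at the centre of its underside, z up along its axis. Starts on the open front of the worktop, to the right of the strip.
- pad_1: Fixed round dark pad with a thin grey ring, 80 mm across, 3 mm thick, one of four alike in a row, 90 mm apart, on a fixed blue strip (110 x 440 x 6 mm). Origin at the centre of its underside, 6 mm above the worktop: its upper face is 9 mm above the worktop. Its y axis runs along the row. This is pad 1 of the row, right-hand end as the robot sees it.
- pad_2: Fixed round dark pad with a thin grey ring, 80 mm across, 3 mm thick, one of four alike in a row, 90 mm apart, on a fixed blue strip (110 x 440 x 6 mm). Origin at the centre of its underside, 6 mm above the worktop: its upper face is 9 mm above the worktop. Its y axis runs along the row. This is pad 2 of the row, second place from the right.
- pad_3: Fixed round dark pad with a thin grey ring, 80 mm across, 3 mm thick, one of four alike in a row, 90 mm apart, on a fixed blue strip (110 x 440 x 6 mm). Origin at the centre of its underside, 6 mm above the worktop: its upper face is 9 mm above the worktop. Its y axis runs along the row. This is pad 3 of the row, second place from the left.
- pad_4: Fixed round dark pad with a thin grey ring, 80 mm across, 3 mm thick, one of four alike in a row, 90 mm apart, on a fixed blue strip (110 x 440 x 6 mm). Origin at the centre of its underside, 6 mm above the worktop: its upper face is 9 mm above the worktop. Its y axis runs along the row. This is pad 4 of the row, left-hand end as the robot sees it.
- red_post: Fixed red plastic post, 24 mm across and 35 mm tall, standing on the blue strip at one end of the row of pads, 66 mm beyond the centre of the end pad. Origin at the centre of its underside. Which end it stands at changes from start to start; it marks the end where the tallest container goes.
- yellow_post: Fixed yellow plastic post, 24 mm across and 35 mm tall, standing on the blue strip at one end of the row of pads, 66 mm beyond the centre of the end pad. Origin at the centre of its underside. Which end it stands at changes from start to start; it marks the other end, where the shortest container goes.
There are look-alikes about, which are no part of the job. Leave any green look-alike of the jar_rings alone.

How it is judged:
By the outcome, as a careful person would: the job done as asked, in the order asked, and still so for the second after the job is handed in, with the robot touching nothing.
It also fails if it takes over 120 s, if anything falls off the work surface, if the arm or the gripper's body presses on something with over 40 N, if the wrist force passes 120 N, or if a joint passes its speed limit or range.

## Robot

A 6-joint arm with a two-finger parallel gripper is mounted at the origin on a cart in front of the work surface, level with it; the furniture and walls round the work are solid. World frame = base frame: x ahead of the robot, y to its left, z up, the work surface at z = 0. Lengths are in m, angles in rad, forces in N, time in s.
With the tool pointing down it reaches from about 0.3 to 0.875 m from the base axis. Payload 6.4 kg.
Tool frame: the origin (TCP) lies midway between the tips of the shut fingers; the grasp point (between the pads) lies 19 mm behind it; z points along the fingers, y is the direction in which the jaws open and shut (so a half turn about z gives the same grasp; the last joint's range is limited). The gripper opens to 85 mm and grips with 20 to 120 N. Pads are 22 mm wide; open, the fingers measure 114 mm over their backs; the gripper's body (76 mm by 85 mm) begins 54 mm behind the grasp point. The pads swing forward as they close: fully open they stand 13 mm farther back than shut.
Start: joints at [0.904, 0.181, 1.607, -0, 1.354, -0.206], TCP at [0.256, 0.515, 0.231] pointing down, gripper open.
Joint ranges: [-2.99, 2.99], [-0.89, 2.07], [0.3, 2.58], [-1.14, 4.28], [0, 2.63], [-3.12, 3.12]. Speed limits (rad/s): [2.57, 2.57, 3.01, 3.14, 3.14, 3.14].

## Interface

Orientations are given as a unit quaternion [w, x, y, z].
In Python, from bench import get_obs, camera, hand_in gives the robot as it stands.
- The arm moves only by the tool drive_tool, never from a script. Its argument "deltas" is a list of rows, each a list of 2 entries, a list of its own where there are three numbers: the shift along the world's x, y, z in m, then the turn about the world's z in rad. A call has 1 to 10 rows; each row shifts and turns the pose as measured when the row begins; what a row does not reach is not made up. A row lasts 1/10 s, in which the tool goes at most 50 mm and 8.59 degrees, less where a joint would pass 70% of its speed; a pose out of reach is approached as far as the arm can. A call is refused whole if a number of a shift passes 0.05 or a number of a turn 0.15, either way. A call with a gripper value outside its range is refused whole. "gripper" is the opening, from 0 (shut) to 1 (fully open), set as the call begins (left out, the last holds). The fingers move at their own pace and stop on an object; the grip force is fixed at half the most. Time passes only in rows, so rows that do not move let the fingers close. It gives the time, the measured TCP pose, the force and the opening at its end, in the units of the state.
- get_obs(): the state, without advancing time (a new reading comes with each control period).
- camera(name): name is "side" or "top" or "wrist"; returns a dict with "frame" (400x640x3 uint8, red, green, blue), "fx", "fy", "cx", "cy" (pixels), "eye" and "attitude" of the camera in the world. Camera axes: x right, y down, z forward; pixel columns grow to the right and rows downward; lengths in m; the calibration is good to about 2 mm. A picture is of the moment at which its call begins. There is no depth.
- hand_in(): hands the job in, once; it reports no verdict.
The state is a dict: "time_s": time; "q": joint angles; "dq": joint speeds; "joint_efforts": joint torques, N m; "eef_pos": TCP position; "eef_rot": TCP orientation; "wrist_force": force on the tool from outside, world axes, zero at the start; "torque": the same for the moment, N m; "opening": opening from 0.0 (shut) to 1.0 (fully open).
Only numpy, scipy, OpenCV 4.12 (cv2) and the standard library are available. Lean on these libraries where they do the work, as an engineer would, in place of code of your own. Each camera call takes 0.05 s, during which the arm holds its last target.

## Working session

There is one attempt and no reset: what is moved stays moved. The work goes in short steps, Python scripts to look and compute and a tool call to move; the robot and the scene stay as the last step left them, time stands still between calls to the robot, and variables do not carry over. Pictures are saved under pics/ and viewed, and the job is handed in when it is done.

Besides the shell and the picture viewer there is one more tool, called as a command line: name --argument value ..., lists and objects as JSON in quotes. drive_tool: Moves the arm, as the interface text tells. Its arguments: {"type":"object","properties":{"deltas":{"type":"array","items":{"type":"array"}},"gripper":{"type":"number"}},"required":["deltas"]}

```bash
ls; mkdir -p pics
cat > h.py <<'E'
from bench import get_obs,camera,hand_in
import numpy as np,cv2
from scipy.spatial.transform import Rotation as R
def snap(n,f):
    c=camera(n); cv2.imwrite('pics/'+f,c['frame'][:,:,::-1]); return c
E
python3 - <<'E'
from h import *
import pickle
d={}
for n in ('top','side'):
    c=snap(n,n+'0.png'); d[n]=c; print(n,{k:v for k,v in c.items() if k!='frame'})
pickle.dump(d,open('c0.pkl','wb'))
print(get_obs())
E
```

```text
pics
top {'fx': 477.4637423565889, 'fy': 477.4637423565889, 'cx': 319.2583794273868, 'cy': 203.24235355193645, 'eye': array([0.40180528, 0.0594589 , 1.39883654]), 'attitude': array([ 0.02373642, -0.70167569,  0.71180385, -0.02056904])}
side {'fx': 361.5358415743613, 'fy': 361.5358415743613, 'cx': 321.4242938761241, 'cy': 194.87408591227853, 'eye': array([0.53717977, 0.84824331, 0.47168911]), 'attitude': array([-0.01084694,  0.03847456,  0.86309653, -0.50345449])}
{'time_s': 0.1, 'q': array([ 9.03685583e-01,  1.81496306e-01,  1.60792531e+00, -1.51067808e-05,
        1.35377711e+00, -2.06344551e-01]), 'dq': array([-0.00094296, -0.00188976, -0.00264464, -0.00182876, -0.00220718,
       -0.00122159]), 'joint_efforts': array([-6.52787803e-04, -4.45876694e+01, -3.52239811e+01, -3.52139359e-04,
        4.12109366e-03,  4.05761602e-05]), 'eef_pos': array([0.25535962, 0.51462644, 0.23044925]), 'eef_rot': array([-3.32982312e-04,  2.28348852e-01,  9.73579045e-01, -7.30782195e-04]), 'wrist_force': array([ 0.57825173,  0.53269838, -0.5115547 ]), 'torque': array([-0.03593784,  0.08227986, -0.03522454]), 'opening': 1.0022099179717217}
```

View pics/top0.png

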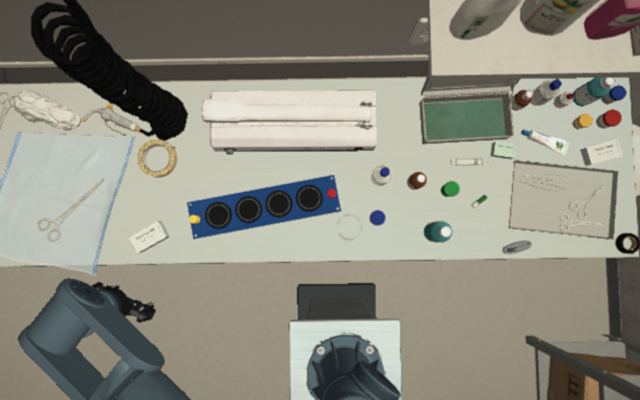

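View pics/side0.png

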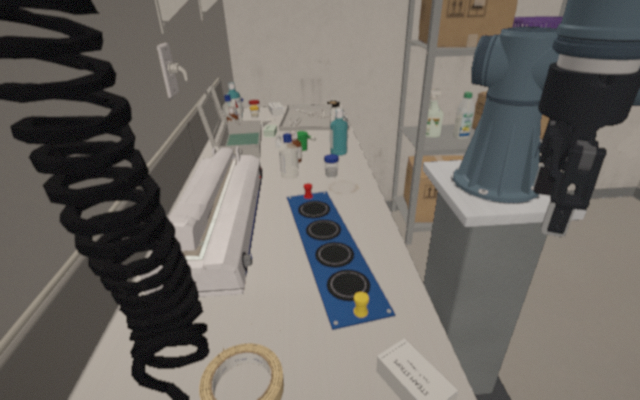

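Top view: the strip runs from the yellow post (194,219) to the red post (331,193). Candidates are enzyme (438,231), saline (381,174), iodine (417,180) and blue-lidded jar (377,217). The green jar (450,188) is the look-alike, and the store is at (520–620, 80–120). I'll enlarge to confirm.

Run:
```python
import cv2
a=cv2.imread('pics/top0.png')
cv2.imwrite('pics/crop_a.png',cv2.resize(a[150:260,340:500],None,fx=5,fy=5,interpolation=cv2.INTER_CUBIC))
cv2.imwrite('pics/crop_b.png',cv2.resize(a[165:245,180:350],None,fx=4.7,fy=4.7,interpolation=cv2.INTER_CUBIC))
```

```text
(no output)
```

View pics/crop_a.png

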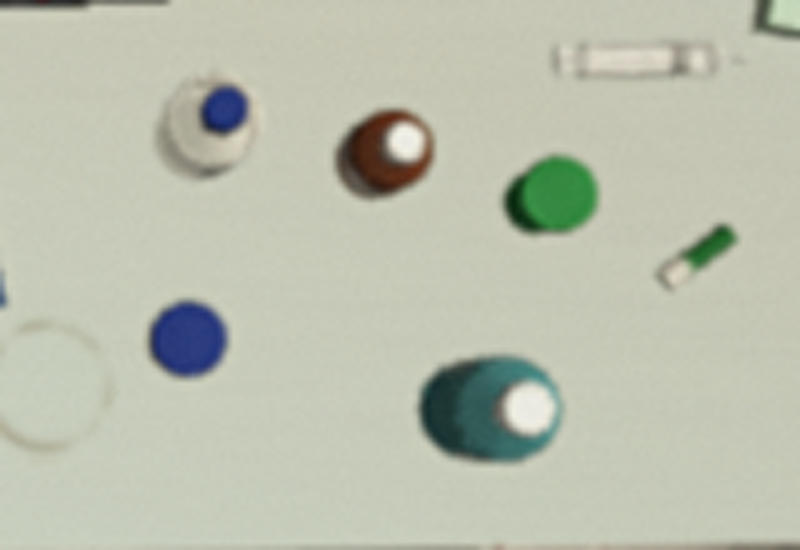

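View pics/crop_b.png

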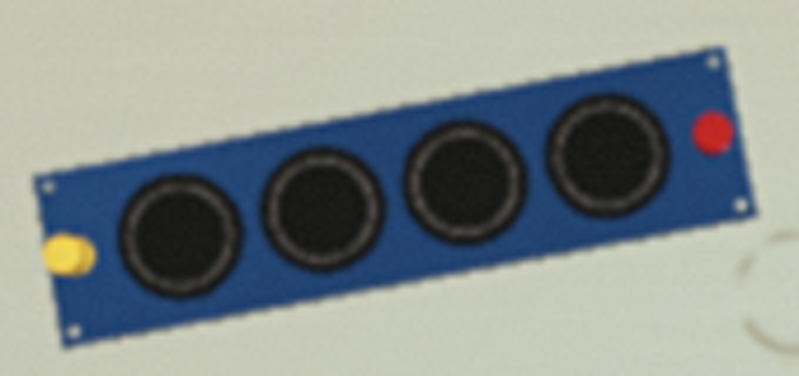

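The crop confirms them: saline is white with a blue cap, iodine brown, jar blue-lidded, and enzyme teal. The green lid is the look-alike, and the faint ring at (349,227) is flat on the worktop. Now the positions.

```bash
cat >> h.py <<'E'
def rot(q): return R.from_quat([q[1],q[2],q[3],q[0]])
def ray(c,u,v,z):
    d=rot(c['attitude']).apply([(u-c['cx'])/c['fx'],(v-c['cy'])/c['fy'],1]); e=np.array(c['eye'])
    return e+d*(z-e[2])/d[2]
def proj(c,p):
    k=rot(c['attitude']).inv().apply(np.array(p)-c['eye']); return np.array([c['fx']*k[0]/k[2]+c['cx'],c['fy']*k[1]/k[2]+c['cy']])
E
python3 - <<'E'
from h import *
import pickle
c=pickle.load(open('c0.pkl','rb'))
def f(u,v,s,o): return (u+.5)/s-.5+o[0],(v+.5)/s-.5+o[1]
t=c['top']
for n,u,v,z in [('saline',225,108,.128),('iodine',405,142,.098),('jar',189,338,.06),('enz',527,408,.145),('green',560,193,.06)]:
    p=ray(t,*f(u,v,5,(340,150)),z); print(n,p.round(4),'base px in side',proj(c['side'],[p[0],p[1],0]).round(1),'top',proj(c['side'],p).round(1))
P=[]
for u,v in [(607,156),(465,183),(323,210),(181,236)]:
    p=ray(t,*f(u,v,4.7,(180,165)),.009); P.append(p); print(p.round(4),proj(c['side'],p).round(1))
P=np.array(P);print(np.linalg.norm(np.diff(P,axis=0),axis=1))
d=P[3]-P[0]; print(np.degrees(np.arctan2(d[1],d[0])))
m=P.mean(0); d/=np.linalg.norm(d)
for k in (-1.5,-.5,.5,1.5): print((m+d*k*.09).round(4))
o=get_obs(); print(rot(o['eef_rot']).as_matrix().round(3))
E
```

```text
saline [ 0.565  -0.1115  0.128 ] base px in side [290. 175.] top [287.1 133.5]
iodine [ 0.5486 -0.2135  0.098 ] base px in side [295.1 160.6] top [293.3 131.2]
jar [ 0.4443 -0.0975  0.06  ] base px in side [331.3 174.9] top [331.1 156. ]
enz [ 0.4024 -0.2636  0.145 ] base px in side [338.8 152.3] top [338.9 109.4]
green [ 0.5228 -0.3078  0.06  ] base px in side [302.2 149. ] top [301.4 132.2]
[0.5054 0.0955 0.009 ] [314.3 207.9]
[0.4899 0.1839 0.009 ] [323.7 228.1]
[0.4744 0.2722 0.009 ] [334.9 252.5]
[0.4595 0.3604 0.009 ] [348.4 282.5]
[0.08972251 0.08964315 0.08945806]
99.83275174792718
[0.5054 0.095  0.009 ]
[0.49   0.1836 0.009 ]
[0.4746 0.2723 0.009 ]
[0.4593 0.361  0.009 ]
[[-0.896  0.445 -0.001]
 [ 0.445  0.896 -0.001]
 [ 0.    -0.002 -1.   ]]
```

Run:
```python
import cv2
a=cv2.imread('pics/side0.png')
cv2.imwrite('pics/crop_s.png',cv2.resize(a[85:315,220:400],None,fx=2.6,fy=2.6,interpolation=cv2.INTER_CUBIC))
cv2.imwrite('pics/crop_s2.png',cv2.resize(a[90:190,260:380],None,fx=6,fy=6,interpolation=cv2.INTER_CUBIC))
```

```text
(no output)
```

View pics/crop_s2.png

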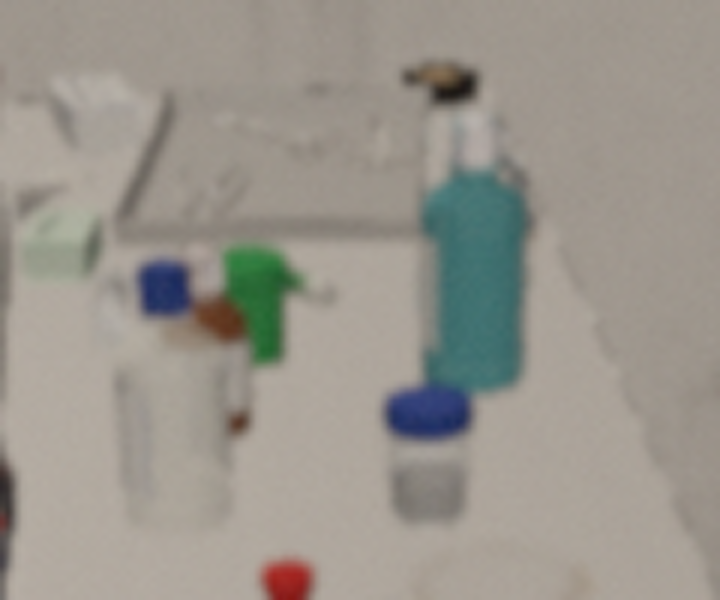

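drive_tool --deltas '[[[0.015,-0.045,0],-0.1],[[0.015,-0.045,0],-0.1],[[0.015,-0.045,0],-0.1],[[0.015,-0.045,0],-0.1],[[0.015,-0.045,0],-0.1],[[0.015,-0.045,0],-0.1],[[0.015,-0.045,0],-0.1],[[0.015,-0.045,0],-0.1],[[0.015,-0.045,0],-0.1],[[0.015,-0.045,0],0]]' --gripper 1

```text
time_s: 1.1
eef_pos: [0.4028, 0.052, 0.2267]
eef_rot: [-0.002, 0.639, 0.769, -0.001]
wrist_force: [1.4, -0.1, -0.3]
opening: 0.997
```

drive_tool --deltas '[[[0.009,-0.035,-0.01],-0.01],[[0.009,-0.035,-0.01],0],[[0.009,-0.035,-0.01],0],[[0.009,-0.03,-0.01],0],[[0.005,-0.015,0],0],[[0,0,0],0]]'

```text
time_s: 1.7
eef_pos: [0.4447, -0.1098, 0.1851]
eef_rot: [-0.001, 0.647, 0.763, -0.001]
wrist_force: [0.5, -0.3, 0.1]
opening: 1.0
```

drive_tool --deltas '[[[0,0.012,-0.02],0],[[0,0,-0.01],0],[[0,0,0],0]]'

```text
time_s: 2.0
eef_pos: [0.4447, -0.0957, 0.1553]
eef_rot: [-0.001, 0.646, 0.763, -0.0]
wrist_force: [-0.5, 0.4, 1.0]
opening: 1.006
```

Run:
```python
from h import *
c=snap('wrist','w1.png'); o=get_obs(); print(o['eef_pos'],c['eye'],proj(c,[.4443,-.0975,.06]),proj(c,o['eef_pos']))
```

```text
[ 0.44483958 -0.09571587  0.15583275] [ 0.43306602 -0.02974951  0.29729618] [319.75568744 202.42761644] [321.41678274 253.15737307]
```

View pics/w1.png

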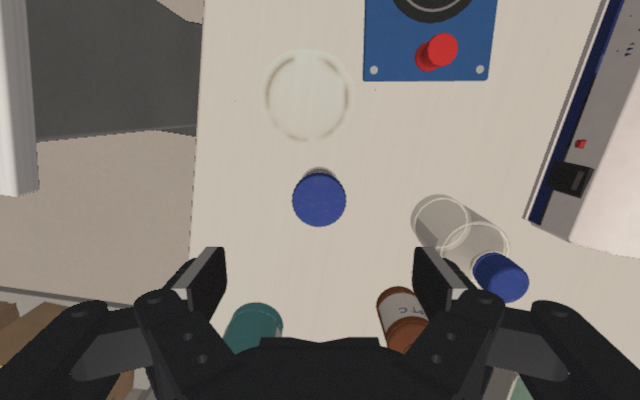

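The lid centre is at (319,200), against a prediction of (320,202), so the position is good to about 1 mm. Descending.

drive_tool --deltas '[[[0,-0.001,-0.03],0],[[0,0,-0.03],0],[[0,0,-0.03],0],[[0,0,-0.025],0],[[0,0,-0.012],0],[[0,0,0],0]]'

```text
time_s: 2.65
eef_pos: [0.45, -0.0967, 0.0321]
eef_rot: [0.005, 0.644, 0.765, 0.001]
wrist_force: [0.6, 0.2, -0.1]
opening: 0.998
```

drive_tool --deltas '[[[-0.005,-0.001,-0.008],0],[[0,0,-0.004],0],[[0,0,0],0]]'

```text
time_s: 2.95
eef_pos: [0.4469, -0.0987, 0.0223]
eef_rot: [0.008, 0.644, 0.765, 0.002]
wrist_force: [-0.3, 0.6, 0.4]
opening: 0.997
```

drive_tool --deltas '[[[-0.002,0.001,0],0],[[0,0,0],0]]'

```text
time_s: 3.15
eef_pos: [0.4456, -0.0981, 0.0234]
eef_rot: [0.009, 0.644, 0.765, 0.002]
wrist_force: [-0.5, -0.3, 0.1]
opening: 1.001
```

drive_tool --deltas '[[[0,0,0],0],[[0,0,0],0],[[0,0,0],0],[[0,0,0],0],[[0,0,0],0]]' --gripper 0

```text
time_s: 3.65
eef_pos: [0.4464, -0.0986, 0.0248]
eef_rot: [0.01, 0.644, 0.765, 0.002]
wrist_force: [-0.6, -0.4, -0.9]
opening: 0.476
```

drive_tool --deltas '[[[0,0,0.02],0],[[0,0,0.03],0],[[0,0,0.03],0],[[0,0.02,0.02],0],[[0,0.035,0],0],[[0,0.04,0],0],[[0,0.04,0],0],[[0,0.04,0],0],[[0,0.04,0],0],[[0,0.04,0],0]]'

```text
time_s: 4.65
eef_pos: [0.4456, 0.1615, 0.1284]
eef_rot: [0.011, 0.648, 0.762, 0.004]
wrist_force: [0.7, 0.0, -0.0]
opening: 0.475
```

drive_tool --deltas '[[[0.002,0.04,0],0],[[0.002,0.04,0],0],[[0.003,0.035,0],0],[[0.003,0.03,0],0],[[0.002,0.02,0],0],[[0,0.01,0],0],[[0,0,0],0]]'

```text
time_s: 5.35
eef_pos: [0.4544, 0.3489, 0.126]
eef_rot: [0.01, 0.645, 0.764, 0.003]
wrist_force: [1.0, -0.2, -0.9]
opening: 0.481
```

drive_tool --deltas '[[[0.003,0.007,-0.02],0],[[0.001,0.004,-0.025],0],[[0,0,-0.02],0],[[0,0,-0.01],0],[[0,0,0],0]]'

```text
time_s: 5.85
eef_pos: [0.459, 0.3555, 0.049]
eef_rot: [0.011, 0.646, 0.763, 0.003]
wrist_force: [-0.1, 0.4, -0.4]
opening: 0.479
```

Run:
```python
from h import *
c=snap('side','s1.png'); print(get_obs()['eef_pos'])
a=c['frame'][120:330,250:450,::-1]
cv2.imwrite('pics/s1c.png',cv2.resize(a,None,fx=2.8,fy=2.8,interpolation=cv2.INTER_CUBIC))
```

```text
[0.45937542 0.35568288 0.04969381]
```

View pics/s1c.png

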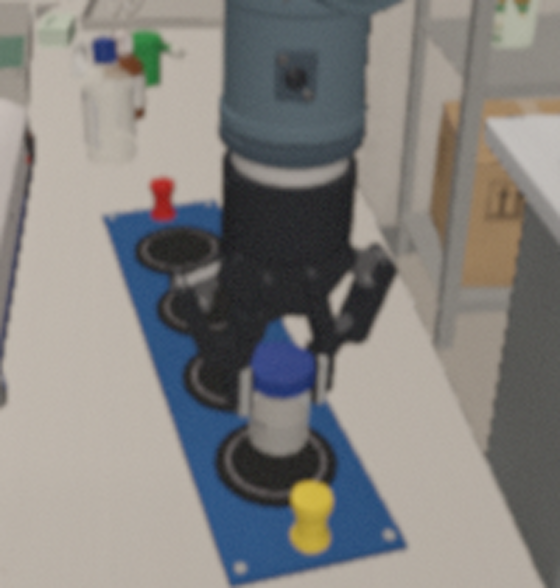

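The jar is held upright above pad 4, with its base a little above the pad. Lowering it.

drive_tool --deltas '[[[0,0.005,-0.008],0],[[0,0,-0.005],0],[[0,0,-0.002],0]]'

```text
time_s: 6.2
eef_pos: [0.4616, 0.3614, 0.0367]
eef_rot: [0.012, 0.647, 0.763, 0.005]
wrist_force: [-0.5, 0.3, -0.5]
opening: 0.476
```

drive_tool --deltas '[[[-0.003,-0.0005,-0.002],0],[[-0.001,0,-0.002],0]]'

```text
time_s: 6.4
eef_pos: [0.4582, 0.3612, 0.0338]
eef_rot: [0.012, 0.647, 0.763, 0.006]
wrist_force: [-4.4, -3.8, 17.0]
opening: 0.476
```

drive_tool --deltas '[[[0.001,0,0.001],0],[[0,0,0],0],[[0,0,0],0]]' --gripper 1

```text
time_s: 6.7
eef_pos: [0.4594, 0.3616, 0.0356]
eef_rot: [0.013, 0.646, 0.763, 0.007]
wrist_force: [-0.2, 0.4, 0.4]
opening: 0.962
```

drive_tool --deltas '[[[0,0,0.02],0],[[0,0,0.04],0],[[0,0,0.04],0],[[0,-0.02,0.03],0],[[0,-0.04,0.01],0],[[0,-0.05,0.01],0],[[0.01,-0.05,0],0],[[0.01,-0.05,0],0],[[0.01,-0.05,0],0],[[0.01,-0.05,0],0]]'

```text
time_s: 7.7
eef_pos: [0.4956, 0.0543, 0.1926]
eef_rot: [0.015, 0.642, 0.767, 0.009]
wrist_force: [0.9, -0.3, 0.6]
opening: 1.002
```

Run:
```python
from h import *
c=snap('top','t2.png'); print(get_obs()['eef_pos'])
cv2.imwrite('pics/t2c.png',cv2.resize(c['frame'][150:260,180:340,::-1],None,fx=5,fy=5,interpolation=cv2.INTER_CUBIC))
print(proj(c,[.4593,.361,.069]))
```

```text
[0.49753368 0.04719043 0.19292104]
[213.23953728 214.07514819]
```

View pics/t2c.png

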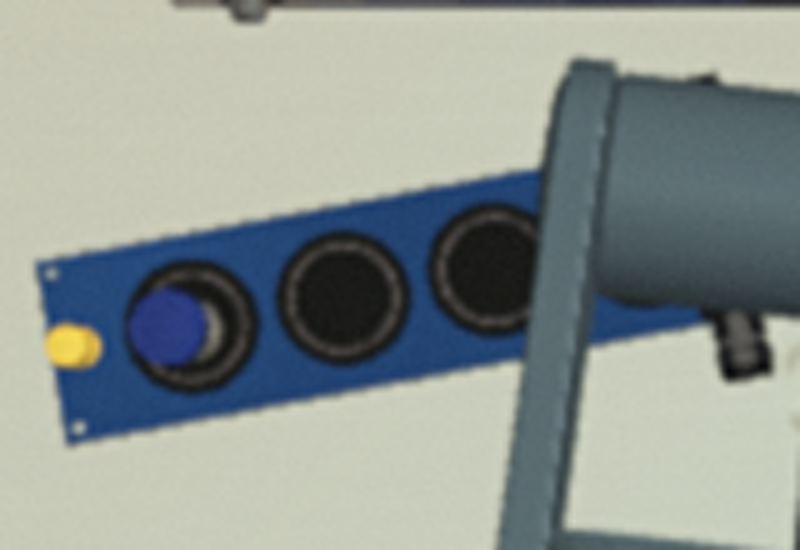

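The jar lid is at (213.2,215.2), against (213.2,214.1) when centred, so it stands within about 3 mm. The tool's tilt is creeping up, so I'll watch that.

```bash
cat >> h.py <<'E'
def st():
    o=get_obs(); m=rot(o['eef_rot']).as_matrix()
    print('t',round(o['time_s'],2),'p',o['eef_pos'].round(4),'zax',m[:,2].round(4),'yaw',round(float(np.degrees(np.arctan2(m[1,1],m[0,1]))),2),'q',o['q'].round(4),'dq',o['dq'].round(3),'F',o['wrist_force'].round(1))
E
python3 -c "
from h import *
st()"
```

```text
t 7.75 p [0.4975 0.0472 0.1929] zax [ 0.0355 -0.0107 -0.9993] yaw 9.87 q [-0.1397  0.0258  1.8582 -0.006   1.2209 -0.3098] dq [ 0.101  0.003 -0.008  0.017  0.004  0.19 ] F [ 2.9 -5.   0.3]
```

drive_tool --deltas '[[[0,0,0],0],[[0,0,0],0],[[0,0,0],0],[[0,0,0],0]]'

```text
time_s: 8.15
eef_pos: [0.4974, 0.0468, 0.1928]
eef_rot: [0.017, 0.645, 0.764, 0.008]
wrist_force: [-0.1, 0.4, 0.1]
opening: 1.0
```

```bash
python3 -c "
from h import *
st()"
```

```text
t 8.15 p [0.4974 0.0468 0.1928] zax [ 0.0353 -0.0101 -0.9993] yaw 9.66 q [-0.141   0.0255  1.8587 -0.0053  1.2211 -0.3077] dq [0.022 0.001 0.003 0.004 0.002 0.005] F [-0.1  0.4  0.1]
```

drive_tool --deltas '[[[0,0,0.03],0],[[0,0,0.03],0],[[0,0,0.03],0],[[0,0,0.03],0]]'

```text
time_s: 8.55
eef_pos: [0.492, 0.0538, 0.3104]
eef_rot: [0.011, 0.641, 0.767, 0.004]
wrist_force: [0.6, 0.3, -0.1]
opening: 0.998
```

```bash
python3 -c "
from h import *
st()"
```

```text
t 8.55 p [0.492  0.0538 0.3104] zax [ 0.022  -0.0069 -0.9997] yaw 10.25 q [-0.1288 -0.0767  1.7172 -0.004   1.4784 -0.3072] dq [ 0.032 -0.197 -0.426  0.003  0.63   0.003] F [ 0.6  0.3 -0.1]
```

drive_tool --deltas '[[[0,0,-0.03],0],[[0,0,-0.03],0],[[0,0,-0.03],0],[[0,0,-0.03],0]]'

```text
time_s: 8.95
eef_pos: [0.4978, 0.0598, 0.1994]
eef_rot: [0.02, 0.637, 0.771, 0.011]
wrist_force: [0.1, -0.4, -0.4]
opening: 1.002
```

```bash
python3 -c "
from h import *
st()"
```

```text
t 8.95 p [0.4978 0.0598 0.1994] zax [ 0.046  -0.0085 -0.9989] yaw 10.91 q [-0.1155  0.0146  1.856  -0.0034  1.2243 -0.3045] dq [ 0.03   0.319  0.322  0.002 -0.664  0.009] F [ 0.1 -0.4 -0.4]
```

drive_tool --deltas '[[[0,0,0],0],[[0,0,0],0]]'

```text
time_s: 9.15
eef_pos: [0.4946, 0.0627, 0.1958]
eef_rot: [0.017, 0.635, 0.772, 0.009]
wrist_force: [0.0, -0.9, 0.1]
opening: 0.999
```

```bash
python3 -c "
from h import *
st()"
```

```text
t 9.15 p [0.4946 0.0627 0.1958] zax [ 0.0379 -0.007  -0.9993] yaw 11.15 q [-0.1105  0.0178  1.8602 -0.003   1.2252 -0.304 ] dq [0.018 0.017 0.026 0.001 0.002 0.003] F [ 0.  -0.9  0.1]
```

drive_tool --deltas '[[[0,0,0.05],0],[[0,0,0.05],0],[[0,0,0.05],0],[[0,0,0],0]]'

```text
time_s: 9.55
eef_pos: [0.4929, 0.0656, 0.3535]
eef_rot: [0.018, 0.633, 0.774, 0.01]
wrist_force: [0.6, 0.7, -0.0]
opening: 1.003
```

```bash
python3 -c "
from h import *
st()"
```

```text
t 9.55 p [0.4929 0.0656 0.3535] zax [ 0.0405 -0.0068 -0.9992] yaw 11.42 q [-0.1053 -0.1044  1.6589 -0.0025  1.5461 -0.3044] dq [ 0.01   0.016  0.071  0.002 -0.018  0.002] F [ 0.6  0.7 -0. ]
```

drive_tool --deltas '[[[0,0,-0.015],0],[[0,0,-0.015],0],[[0,0,-0.015],0],[[0,0,-0.015],0],[[0,0,-0.015],0],[[0,0,-0.015],0],[[0,0,-0.015],0],[[0,0,-0.015],0],[[0,0,-0.015],0],[[0,0,0],0]]'

```text
time_s: 10.55
eef_pos: [0.4869, 0.0694, 0.2065]
eef_rot: [0.016, 0.631, 0.775, 0.01]
wrist_force: [-0.2, 0.6, 0.1]
opening: 1.002
```

```bash
python3 -c "
from h import *
st()"
```

```text
t 10.55 p [0.4869 0.0694 0.2065] zax [ 0.0376 -0.0058 -0.9993] yaw 11.72 q [-0.0989 -0.0097  1.8649 -0.0022  1.2484 -0.3027] dq [ 0.006 -0.012 -0.008  0.003  0.006  0.001] F [-0.2  0.6  0.1]
```

drive_tool --deltas '[[[0,0,0.04],0],[[0,0,0.03],0],[[0,0,0.025],0],[[0,0,0.02],0],[[0,0,0.015],0],[[0,0,0.01],0],[[0,0,0.005],0],[[0,0,0],0]]'

```text
time_s: 11.35
eef_pos: [0.4823, 0.0712, 0.354]
eef_rot: [0.013, 0.63, 0.776, 0.008]
wrist_force: [-0.2, -0.2, 0.5]
opening: 1.002
```

```bash
python3 -c "
from h import *
st()"
```

```text
t 11.35 p [0.4823 0.0712 0.354 ] zax [ 0.0301 -0.0048 -0.9995] yaw 11.85 q [-0.0963 -0.1202  1.672  -0.0019  1.5593 -0.3029] dq [ 0.001  0.002  0.014 -0.001 -0.003  0.001] F [-0.2 -0.2  0.5]
```

drive_tool --deltas '[[[0,0,-0.01],0],[[0,0,-0.02],0],[[0,0,-0.03],0],[[0,0,-0.04],0],[[0,0,-0.045],0],[[0,0,0],0]]'

```text
time_s: 11.95
eef_pos: [0.4777, 0.0716, 0.197]
eef_rot: [0.01, 0.63, 0.776, 0.006]
wrist_force: [-0.4, 0.6, -0.3]
opening: 0.998
```

```bash
python3 -c "
from h import *
st()"
```

```text
t 11.95 p [0.4777 0.0716 0.197 ] zax [ 0.0231 -0.0041 -0.9997] yaw 11.84 q [-0.0963 -0.0093  1.8844 -0.002   1.2432 -0.3023] dq [ 0.001 -0.046 -0.077  0.002  0.043  0.001] F [-0.4  0.6 -0.3]
```

Gradual stops going up and abrupt stops going down shrink the tilt, so I'll use that profile.

drive_tool --deltas '[[[0.005,-0.02,0.04],0],[[0.008,-0.03,0.03],0],[[0.008,-0.03,0.025],0],[[0.008,-0.035,0.02],-0.03],[[0.008,-0.035,0.015],0],[[0.008,-0.035,0.01],0],[[0.008,-0.03,0.005],0],[[0.008,-0.025,0],0],[[0.005,-0.015,0],0],[[0,0,0],0]]'

```text
time_s: 12.95
eef_pos: [0.5413, -0.1927, 0.3576]
eef_rot: [0.011, 0.641, 0.767, 0.004]
wrist_force: [-0.3, -0.5, -0.1]
opening: 1.001
```

```bash
python3 -c "
from h import *
st()"
```

```text
t 12.95 p [ 0.5413 -0.1927  0.3576] zax [ 0.0218 -0.0081 -0.9997] yaw 10.25 q [-0.551   0.0879  1.4597  0.0045  1.5712 -0.7298] dq [ 0.009 -0.014  0.001  0.012  0.026  0.009] F [-0.3 -0.5 -0.1]
```

drive_tool --deltas '[[[0.003,-0.01,-0.01],0],[[0.003,-0.01,-0.02],0],[[0.001,-0.001,-0.03],0],[[0,0,-0.04],0],[[0,0,-0.045],0],[[0,0,0],0]]'

```text
time_s: 13.55
eef_pos: [0.5477, -0.2094, 0.2079]
eef_rot: [0.011, 0.639, 0.769, 0.005]
wrist_force: [-0.5, 0.3, -1.1]
opening: 1.001
```

Run:
```python
from h import *
st()
c=snap('wrist','w2.png')
print(proj(c,[.5486,-.2135,.098]))
```

```text
t 13.55 p [ 0.5477 -0.2094  0.2079] zax [ 0.0231 -0.0074 -0.9997] yaw 10.59 q [-0.5709  0.2102  1.6213  0.0066  1.2866 -0.7574] dq [ 0.015 -0.061 -0.082  0.     0.045  0.   ] F [-0.5  0.3 -1.1]
[317.65867013 198.83044727]
```

View pics/w2.png

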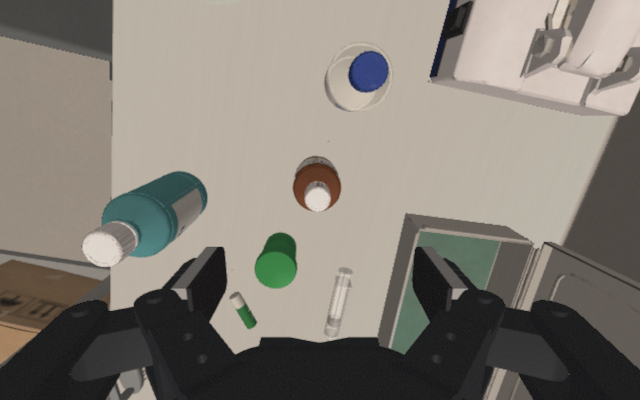

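The cap is at (317,197), as predicted. Descending on the iodine bottle.

drive_tool --deltas '[[[0,-0.002,-0.015],0],[[0,-0.002,-0.03],0],[[0,0,-0.03],0],[[0,0,-0.03],0],[[0,0,-0.03],0],[[0,0,-0.018],0],[[0,0,0],0]]'

```text
time_s: 14.3
eef_pos: [0.56, -0.2193, 0.0694]
eef_rot: [0.028, 0.637, 0.77, 0.007]
wrist_force: [0.9, -0.2, 0.4]
opening: 0.999
```

Run:
```python
from h import *
st()
```

```text
t 14.3 p [ 0.56   -0.2193  0.0694] zax [ 0.0524 -0.0259 -0.9983] yaw 10.86 q [-0.5741  0.3921  1.7007  0.0081  0.9908 -0.767 ] dq [ 0.004 -0.029 -0.033  0.     0.018  0.   ] F [ 0.9 -0.2  0.4]
```

drive_tool --deltas '[[[-0.003,0.001,0.04],0],[[-0.002,0.001,0.03],0],[[-0.002,0.001,0.02],0],[[0,0,0.015],0],[[0,0,0.01],0],[[0,0,0.005],0],[[0,0,0],0]]'

```text
time_s: 15.0
eef_pos: [0.5583, -0.2191, 0.2078]
eef_rot: [0.038, 0.636, 0.771, 0.008]
wrist_force: [-0.2, -0.7, -0.1]
opening: 1.001
```

Run:
```python
from h import *
st()
```

```text
t 15.0 p [ 0.5583 -0.2191  0.2078] zax [ 0.068  -0.0358 -0.997 ] yaw 10.99 q [-0.5754  0.2041  1.6306  0.0074  1.2303 -0.768 ] dq [ 0.    -0.009  0.     0.     0.     0.002] F [-0.2 -0.7 -0.1]
```

drive_tool --deltas '[[[0,0,-0.02],0],[[0,0,-0.04],0],[[0,0,-0.045],0],[[0,0,0],0]]'

```text
time_s: 15.4
eef_pos: [0.5586, -0.2192, 0.1011]
eef_rot: [0.039, 0.636, 0.771, 0.008]
wrist_force: [-1.1, 0.9, -0.7]
opening: 1.0
```

Run:
```python
from h import *
st()
```

```text
t 15.4 p [ 0.5586 -0.2192  0.1011] zax [ 0.0708 -0.0376 -0.9968] yaw 11.01 q [-0.5753  0.3306  1.7094  0.0081  1.0216 -0.7698] dq [ 0.003 -0.064 -0.072  0.     0.047  0.   ] F [-1.1  0.9 -0.7]
```

drive_tool --deltas '[[[0,0,0.01],0],[[0,0,0.01],0],[[0,0,0.01],0],[[0,0,0.01],0],[[0,0,0.01],0],[[0,0,0.01],0],[[0,0,0.01],0],[[0,0,0.01],0],[[0,0,0.01],0],[[0,0,0],0]]'

```text
time_s: 16.4
eef_pos: [0.563, -0.2218, 0.2106]
eef_rot: [0.047, 0.636, 0.77, 0.009]
wrist_force: [-0.6, -0.5, -0.0]
opening: 1.001
```

Run:
```python
from h import *
st()
```

```text
t 16.4 p [ 0.563  -0.2218  0.2106] zax [ 0.0833 -0.0457 -0.9955] yaw 11.07 q [-0.5749  0.2013  1.6291  0.0074  1.2163 -0.7682] dq [-0.     0.009  0.016 -0.001 -0.002  0.   ] F [-0.6 -0.5 -0. ]
```

drive_tool --deltas '[[[0,0,-0.01],0],[[0,0,-0.01],0],[[0,0,-0.01],0],[[0,0,-0.01],0],[[0,0,-0.01],0],[[0,0,-0.01],0],[[0,0,-0.01],0],[[0,0,-0.01],0],[[0,0,-0.01],0],[[0,0,0],0]]'

```text
time_s: 17.4
eef_pos: [0.5598, -0.2199, 0.107]
eef_rot: [0.042, 0.636, 0.771, 0.008]
wrist_force: [-0.3, 0.0, -0.4]
opening: 0.997
```

Run:
```python
from h import *
st()
```

```text
t 17.4 p [ 0.5598 -0.2199  0.107 ] zax [ 0.0753 -0.0406 -0.9963] yaw 11.03 q [-0.5752  0.3218  1.7073  0.0081  1.027  -0.7698] dq [ 0.001 -0.006 -0.014  0.002  0.003 -0.   ] F [-0.3  0.  -0.4]
```

drive_tool --deltas '[[[0,0,0.05],0],[[0,0,0.05],0],[[0,0,0.05],0],[[0,0,0.05],0],[[0,0,0.05],0],[[0,0,0],0],[[0,0,0],0]]'

```text
time_s: 18.1
eef_pos: [0.5565, -0.2178, 0.3635]
eef_rot: [0.042, 0.636, 0.771, 0.008]
wrist_force: [0.6, 0.1, -1.6]
opening: 0.997
```

Run:
```python
from h import *
st()
```

```text
t 18.1 p [ 0.5565 -0.2178  0.3635] zax [ 0.0748 -0.0402 -0.9964] yaw 11.03 q [-0.5752  0.0945  1.443   0.007   1.5193 -0.7659] dq [ 0.002 -0.041 -0.067 -0.     0.015 -0.001] F [ 0.6  0.1 -1.6]
```

drive_tool --deltas '[[[0,0,-0.02],0],[[0,0,-0.02],0],[[0,0,-0.02],0],[[0,0,-0.02],0],[[0,0,-0.02],0],[[0,0,-0.02],0],[[0,0,-0.02],0],[[0,0,-0.02],0],[[0,0,-0.02],0],[[0,0,0],0]]'

```text
time_s: 19.1
eef_pos: [0.5507, -0.214, 0.1658]
eef_rot: [0.035, 0.636, 0.771, 0.008]
wrist_force: [-0.4, 0.7, -0.0]
opening: 1.0
```

Run:
```python
from h import *
st()
```

```text
t 19.1 p [ 0.5507 -0.214   0.1658] zax [ 0.064  -0.0332 -0.9974] yaw 10.99 q [-0.5753  0.2329  1.6861  0.0076  1.1508 -0.7687] dq [ 0.003 -0.014 -0.022 -0.001  0.013  0.001] F [-0.4  0.7 -0. ]
```

drive_tool --deltas '[[[0,0,0.05],0],[[0,0,0.05],0],[[0,0,0.05],0],[[0,0,0.05],0],[[0,0,0.05],0],[[0,0,0],0]]'

```text
time_s: 19.7
eef_pos: [0.5447, -0.2102, 0.4196]
eef_rot: [0.03, 0.636, 0.771, 0.007]
wrist_force: [0.4, -0.1, 0.6]
opening: 1.002
```

drive_tool --deltas '[[[0,0,-0.015],0],[[0,0,-0.02],0],[[0,0,-0.02],0],[[0,0,-0.02],0],[[0,0,-0.02],0],[[0,0,-0.02],0],[[0,0,-0.02],0],[[0,0,-0.02],0],[[0,0,-0.02],0],[[0,0,-0.02],0]]'

```text
time_s: 20.7
eef_pos: [0.5359, -0.2044, 0.1994]
eef_rot: [0.021, 0.636, 0.771, 0.006]
wrist_force: [0.0, -0.1, 1.0]
opening: 0.999
```

drive_tool --deltas '[[[0,0,-0.01],0],[[0,0,0],0]]'

```text
time_s: 20.9
eef_pos: [0.5313, -0.2014, 0.1813]
eef_rot: [0.015, 0.637, 0.771, 0.005]
wrist_force: [0.8, 0.3, 0.4]
opening: 1.0
```

Run:
```python
from h import *
st()
```

```text
t 20.9 p [ 0.5313 -0.2014  0.1813] zax [ 0.0296 -0.011  -0.9995] yaw 10.93 q [-0.5752  0.1935  1.6981  0.0073  1.2192 -0.7681] dq [ 0.001  0.005  0.016  0.    -0.002  0.001] F [0.8 0.3 0.4]
```

drive_tool --deltas '[[[0,0,0.05],0],[[0,0,0.05],0],[[0,0,0.05],0],[[0,0,0.05],0],[[0,0,0.05],0]]'

```text
time_s: 21.4
eef_pos: [0.524, -0.1969, 0.4262]
eef_rot: [0.004, 0.637, 0.771, 0.004]
wrist_force: [1.1, -0.7, -0.4]
opening: 0.999
```

drive_tool --deltas '[[[0,0,-0.005],0],[[0,0,-0.02],0],[[0,0,-0.02],0],[[0,0,-0.02],0],[[0,0,-0.02],0],[[0,0,-0.02],0],[[0,0,-0.02],0],[[0,0,-0.02],0],[[0,0,-0.02],0],[[0,0,-0.02],0]]'

```text
time_s: 22.4
eef_pos: [0.5277, -0.1989, 0.2549]
eef_rot: [0.023, 0.636, 0.771, 0.006]
wrist_force: [0.1, -0.5, 1.0]
opening: 0.995
```

drive_tool --deltas '[[[0,0,-0.01],0],[[0,0,0],0]]'

```text
time_s: 22.6
eef_pos: [0.5261, -0.1979, 0.2417]
eef_rot: [0.021, 0.636, 0.771, 0.006]
wrist_force: [-1.5, -0.2, 1.2]
opening: 1.0
```

Run:
```python
from h import *
st()
```

```text
t 22.6 p [ 0.5261 -0.1979  0.2417] zax [ 0.0401 -0.0179 -0.999 ] yaw 10.97 q [-0.5748  0.112   1.6639  0.007   1.3222 -0.7673] dq [ 0.    -0.008 -0.009 -0.     0.005 -0.   ] F [-1.5 -0.2  1.2]
```

drive_tool --deltas '[[[0,0,0.05],0],[[0,0,0.05],0],[[0,0,0.05],0],[[0,0,0.03],0],[[0,0,0],0],[[0,0,0],0]]'

```text
time_s: 23.2
eef_pos: [0.5241, -0.1965, 0.4322]
eef_rot: [0.024, 0.636, 0.771, 0.006]
wrist_force: [-0.7, -0.0, -1.0]
opening: 1.0
```

Run:
```python
from h import *
st()
```

```text
t 23.2 p [ 0.5241 -0.1965  0.4322] zax [ 0.0446 -0.0208 -0.9988] yaw 10.97 q [-0.5748  0.0219  1.3858  0.0068  1.6852 -0.7648] dq [ 0.001 -0.022 -0.042  0.002  0.015  0.   ] F [-0.7 -0.  -1. ]
```

drive_tool --deltas '[[[0,0,-0.02],0],[[0,0,-0.025],0],[[0.005,-0.002,-0.025],0],[[0.005,-0.002,-0.025],0],[[0.005,-0.003,-0.025],0],[[0.005,-0.003,-0.025],0],[[0.005,-0.002,-0.02],0],[[0,0,-0.015],0],[[0,0,-0.01],0],[[0,0,0],0]]'

```text
time_s: 24.2
eef_pos: [0.5433, -0.2047, 0.2241]
eef_rot: [0.017, 0.636, 0.771, 0.005]
wrist_force: [-0.3, 0.9, -0.4]
opening: 1.0
```

Run:
```python
from h import *
st()
```

```text
t 24.2 p [ 0.5433 -0.2047  0.2241] zax [ 0.0324 -0.0131 -0.9994] yaw 10.96 q [-0.5682  0.1751  1.629   0.0067  1.3031 -0.7608] dq [-0.002 -0.001 -0.001 -0.001  0.006 -0.001] F [-0.3  0.9 -0.4]
```

drive_tool --deltas '[[[0.001,-0.001,-0.012],0],[[0.001,-0.002,-0.015],0],[[0.001,-0.002,-0.015],0],[[0.001,-0.002,-0.015],0],[[0.001,-0.001,-0.015],0],[[0.001,0,-0.01],0],[[0.001,0,-0.005],0],[[0,0,0],0]]'

```text
time_s: 25.0
eef_pos: [0.5516, -0.2142, 0.1324]
eef_rot: [0.019, 0.636, 0.771, 0.006]
wrist_force: [0.6, 1.1, 0.9]
opening: 1.002
```

Run:
```python
from h import *
st()
```

```text
t 25.0 p [ 0.5516 -0.2142  0.1324] zax [ 0.0364 -0.0158 -0.9992] yaw 10.95 q [-0.5743  0.2962  1.68    0.0072  1.1262 -0.7681] dq [ 0.001 -0.002 -0.006  0.001  0.001 -0.003] F [0.6 1.1 0.9]
```

drive_tool --deltas '[[[-0.001,0,-0.01],0],[[-0.001,0,-0.01],0],[[-0.001,0,-0.01],0],[[0,0,-0.01],0],[[0,0,-0.01],0],[[0,0,-0.01],0],[[0,0,-0.01],0],[[0,0,-0.005],0],[[0,0,0],0]]'

```text
time_s: 25.9
eef_pos: [0.5487, -0.2143, 0.0517]
eef_rot: [0.02, 0.636, 0.771, 0.006]
wrist_force: [-0.1, -1.0, -0.2]
opening: 0.996
```

Run:
```python
from h import *
st()
```

```text
t 25.9 p [ 0.5487 -0.2143  0.0517] zax [ 0.0379 -0.0168 -0.9991] yaw 10.97 q [-0.5773  0.406   1.7245  0.008   0.9701 -0.7727] dq [ 0.002  0.003 -0.002 -0.001 -0.    -0.001] F [-0.1 -1.  -0.2]
```

drive_tool --deltas '[[[0,0,-0.007],0],[[0,0,-0.007],0],[[0,0,-0.003],0],[[0,0,0],0]]'

```text
time_s: 26.3
eef_pos: [0.5494, -0.2146, 0.0339]
eef_rot: [0.021, 0.636, 0.771, 0.006]
wrist_force: [-0.3, 0.4, -0.8]
opening: 1.001
```

drive_tool --deltas '[[[0,0,0],0],[[0,0,0],0],[[0,0,0],0],[[0,0,0],0]]' --gripper 0

```text
time_s: 26.7
eef_pos: [0.5502, -0.2151, 0.0351]
eef_rot: [0.022, 0.636, 0.771, 0.006]
wrist_force: [0.4, 0.2, -1.4]
opening: 0.513
```

Run:
```python
from h import *
st()
```

```text
t 26.7 p [ 0.5502 -0.2151  0.0351] zax [ 0.0409 -0.0187 -0.999 ] yaw 10.98 q [-0.5772  0.434   1.7267  0.0083  0.9364 -0.773 ] dq [ 0.     0.001  0.003  0.003 -0.003 -0.003] F [ 0.4  0.2 -1.4]
```

drive_tool --deltas '[[[0,0,0.015],0],[[-0.005,0,0.025],0],[[-0.015,0,0.025],0],[[-0.02,0,0.01],0],[[-0.02,0,0.005],0],[[-0.015,0.005,0],0],[[-0.01,0.015,0],0],[[0,0.025,0],0],[[0,0.03,0],0],[[0,0.03,0],0]]'

```text
time_s: 27.7
eef_pos: [0.4632, -0.1116, 0.1282]
eef_rot: [0.027, 0.638, 0.769, 0.006]
wrist_force: [0.5, -0.1, -1.5]
opening: 0.512
```

Run:
```python
from h import *
st()
```

```text
t 27.7 p [ 0.4632 -0.1116  0.1282] zax [ 0.0489 -0.0256 -0.9985] yaw 10.67 q [-4.8630e-01  4.7000e-02  1.9826e+00  2.0000e-04  1.0568e+00 -6.7180e-01] dq [ 0.591 -0.205  0.184 -0.037 -0.002  0.617] F [ 0.5 -0.1 -1.5]
```

drive_tool --deltas '[[[0,0.035,0],0],[[0,0.035,0],0],[[0,0.035,0],0],[[0,0.035,0],0],[[0,0.035,0],0],[[0,0.035,0],0],[[0,0.035,0],0],[[0,0.03,0],0],[[0,0.025,0],0],[[0,0.015,0],0]]'

```text
time_s: 28.7
eef_pos: [0.4633, 0.2178, 0.1404]
eef_rot: [0.033, 0.638, 0.769, 0.01]
wrist_force: [0.4, -0.3, -1.7]
opening: 0.511
```

Run:
```python
from h import *
st()
```

```text
t 28.7 p [0.4633 0.2178 0.1404] zax [ 0.0635 -0.026  -0.9976] yaw 10.67 q [ 0.2329  0.1141  1.8821 -0.0451  1.0899  0.0675] dq [ 0.321  0.13  -0.169 -0.026  0.043  0.319] F [ 0.4 -0.3 -1.7]
```

drive_tool --deltas '[[[0.003,0.012,-0.005],0],[[0.003,0.01,-0.012],0],[[0.003,0.008,-0.012],0],[[0.002,0.005,-0.012],0],[[0,0.003,-0.012],0],[[0,0,-0.008],0],[[0,0,-0.004],0],[[0,0,0],0]]'

```text
time_s: 29.5
eef_pos: [0.4756, 0.2588, 0.0746]
eef_rot: [0.034, 0.638, 0.769, 0.012]
wrist_force: [-0.1, 0.4, -1.9]
opening: 0.514
```

Run:
```python
from h import *
st()
c=snap('side','s3.png')
cv2.imwrite('pics/s3c.png',cv2.resize(c['frame'][120:330,250:450,::-1],None,fx=2.8,fy=2.8,interpolation=cv2.INTER_CUBIC))
```

```text
t 29.5 p [0.4756 0.2588 0.0746] zax [ 0.0671 -0.0254 -0.9974] yaw 10.76 q [ 0.3057  0.2771  1.8447 -0.0541  0.964   0.1487] dq [-0.005  0.001  0.    -0.     0.001 -0.001] F [-0.1  0.4 -1.9]
```

View pics/s3c.png

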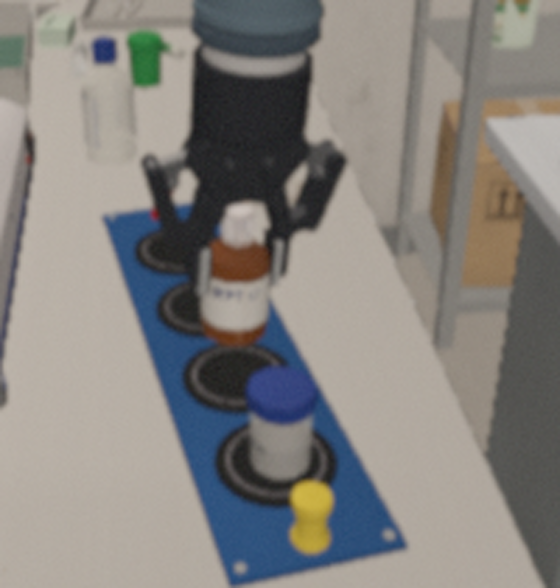

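drive_tool --deltas '[[[-0.002,0.005,-0.006],0],[[-0.001,0.005,-0.006],0],[[0,0.003,-0.006],0],[[0,0,-0.003],0],[[0,0,0],0]]'

```text
time_s: 30.05
eef_pos: [0.4734, 0.2731, 0.0535]
eef_rot: [0.035, 0.638, 0.769, 0.013]
wrist_force: [-0.2, -0.6, -1.4]
opening: 0.512
```

Run:
```python
from h import *
st()
```

```text
t 30.05 p [0.4734 0.2731 0.0535] zax [ 0.0699 -0.0245 -0.9973] yaw 10.73 q [ 0.3334  0.3217  1.84   -0.0577  0.9226  0.1808] dq [ 0.005  0.003 -0.004  0.    -0.001  0.002] F [-0.2 -0.6 -1.4]
```

drive_tool --deltas '[[[0,-0.001,-0.004],0],[[0,0,-0.003],0]]'

```text
time_s: 30.25
eef_pos: [0.4737, 0.2722, 0.0464]
eef_rot: [0.035, 0.638, 0.769, 0.013]
wrist_force: [-0.3, -0.4, -1.1]
opening: 0.514
```

drive_tool --deltas '[[[0,0,-0.002],0]]'

```text
time_s: 30.35
eef_pos: [0.4738, 0.2721, 0.0443]
eef_rot: [0.035, 0.638, 0.769, 0.013]
wrist_force: [-1.9, -0.8, 15.2]
opening: 0.512
```

drive_tool --deltas '[[[0,0,0],0],[[0,0,0],0],[[0,0,0],0],[[0,0,0],0]]' --gripper 1

```text
time_s: 30.75
eef_pos: [0.4745, 0.272, 0.0447]
eef_rot: [0.035, 0.638, 0.769, 0.014]
wrist_force: [0.3, -0.4, -0.1]
opening: 1.0
```

Run:
```python
from h import *
st()
c=snap('side','s4.png')
cv2.imwrite('pics/s4c.png',cv2.resize(c['frame'][120:330,250:450,::-1],None,fx=2.8,fy=2.8,interpolation=cv2.INTER_CUBIC))
```

```text
t 30.75 p [0.4745 0.272  0.0447] zax [ 0.0719 -0.024  -0.9971] yaw 10.71 q [ 0.3308  0.3366  1.8428 -0.0587  0.9027  0.1801] dq [ 0.001 -0.002  0.    -0.001  0.001  0.003] F [ 0.3 -0.4 -0.1]
```

View pics/s4c.png

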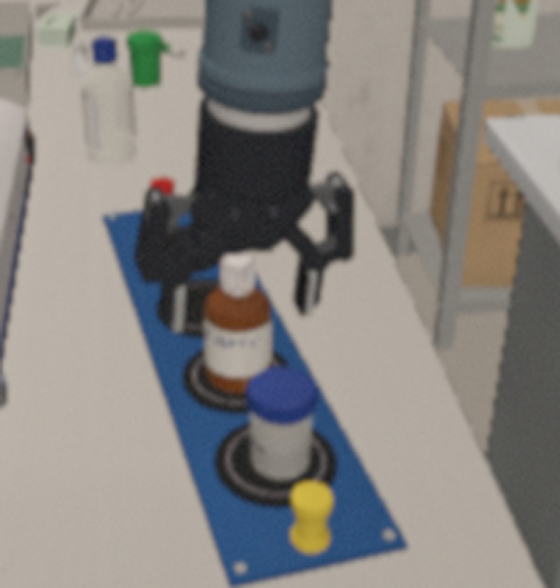

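Iodine stands upright on pad 3. Retreating.

drive_tool --deltas '[[[0,0,0.03],0],[[0,0,0.05],0],[[0,0,0.05],0],[[0,0,0.05],0],[[0,0,0.04],0],[[0,0,0],0],[[0,0,0],0]]'

```text
time_s: 31.5
eef_pos: [0.4705, 0.2706, 0.2721]
eef_rot: [0.035, 0.638, 0.769, 0.013]
wrist_force: [0.2, 0.5, -0.2]
opening: 1.002
```

Run:
```python
from h import *
st()
```

```text
t 31.5 p [0.4705 0.2706 0.2721] zax [ 0.0694 -0.0247 -0.9973] yaw 10.71 q [ 0.3307  0.0422  1.6779 -0.0469  1.364   0.1533] dq [-0.001 -0.034 -0.044 -0.001  0.015 -0.002] F [ 0.2  0.5 -0.2]
```

drive_tool --deltas '[[[0.005,-0.02,0],0],[[0.01,-0.04,0],0],[[0.01,-0.045,0],0],[[0.01,-0.045,0],0],[[0.01,-0.045,0],0],[[0.01,-0.045,0],0],[[0.01,-0.045,0],0],[[0.01,-0.04,0],0],[[0.005,-0.02,0],0],[[0,0,0],0]]'

```text
time_s: 32.5
eef_pos: [0.5438, -0.0862, 0.256]
eef_rot: [0.025, 0.637, 0.771, 0.008]
wrist_force: [-0.1, 0.2, 0.1]
opening: 0.997
```

Run:
```python
from h import *
st()
```

```text
t 32.5 p [ 0.5438 -0.0862  0.256 ] zax [ 0.0482 -0.0199 -0.9986] yaw 10.92 q [-3.7220e-01  6.9300e-02  1.6813e+00 -1.0000e-03  1.3388e+00 -5.6190e-01] dq [-0.001  0.01   0.028  0.015  0.004  0.01 ] F [-0.1  0.2  0.1]
```

drive_tool --deltas '[[[0.004,-0.005,0.05],0],[[0.004,-0.005,0.05],0],[[0.003,-0.005,0.05],0],[[0,0,0.03],0],[[0,0,0],0],[[0,0,0],0]]'

```text
time_s: 33.1
eef_pos: [0.5489, -0.095, 0.4299]
eef_rot: [0.014, 0.636, 0.771, 0.005]
wrist_force: [-0.4, 0.5, -0.5]
opening: 1.001
```

drive_tool --deltas '[[[0,0,-0.015],0],[[0,0,-0.02],0],[[0,0,-0.02],0],[[0,0,-0.02],0],[[0,0,-0.02],0],[[0,0,-0.02],0],[[0,0,-0.02],0],[[0,0,-0.01],0],[[0,0,-0.005],0],[[0,0,0],0]]'

```text
time_s: 34.1
eef_pos: [0.5353, -0.0852, 0.2438]
eef_rot: [-0.006, 0.635, 0.773, -0.001]
wrist_force: [0.1, -0.3, 0.1]
opening: 0.998
```

Run:
```python
from h import *
st()
```

```text
t 34.1 p [ 0.5353 -0.0852  0.2438] zax [-0.0099  0.0066 -0.9999] yaw 11.2 q [-0.3784  0.1043  1.6676  0.0025  1.3814 -0.5744] dq [ 0.002  0.001  0.007 -0.001 -0.002  0.002] F [ 0.1 -0.3  0.1]
```

drive_tool --deltas '[[[0.002,0,0.05],0],[[0.002,0,0.05],0],[[0.002,0,0.05],0],[[0,0,0.03],0],[[0,0,0],0],[[0,0,0],0]]'

```text
time_s: 34.7
eef_pos: [0.5389, -0.0838, 0.4309]
eef_rot: [-0.005, 0.635, 0.773, -0.0]
wrist_force: [-0.9, 1.0, 0.1]
opening: 1.001
```

drive_tool --deltas '[[[0,0,-0.015],0],[[0,0,-0.02],0],[[0,0,-0.02],0],[[0,0,-0.02],0],[[0,0,-0.02],0],[[0,0,-0.02],0],[[0,0,-0.02],0],[[0,0,-0.01],0],[[0,0,-0.005],0],[[0,0,0],0]]'

```text
time_s: 35.7
eef_pos: [0.5279, -0.0796, 0.2511]
eef_rot: [-0.02, 0.635, 0.773, -0.005]
wrist_force: [0.4, 0.0, -0.3]
opening: 1.002
```

Run:
```python
from h import *
st()
```

```text
t 35.7 p [ 0.5279 -0.0796  0.2511] zax [-0.037   0.0173 -0.9992] yaw 11.22 q [-0.3737  0.1004  1.6574  0.0026  1.4246 -0.5696] dq [ 0.001  0.003  0.002  0.    -0.002  0.   ] F [ 0.4  0.  -0.3]
```

drive_tool --deltas '[[[0.012,-0.012,0],0],[[0.012,-0.012,-0.015],0],[[0.006,-0.006,-0.03],0],[[0,0,-0.03],0],[[0,0,-0.03],0],[[0,0,0],0]]'

```text
time_s: 36.3
eef_pos: [0.5627, -0.1122, 0.1489]
eef_rot: [-0.014, 0.635, 0.773, -0.003]
wrist_force: [-0.9, 0.0, -0.3]
opening: 0.999
```

Run:
```python
from h import *
st()
```

```text
t 36.3 p [ 0.5627 -0.1122  0.1489] zax [-0.0257  0.0126 -0.9996] yaw 11.24 q [-4.0440e-01  2.8270e-01  1.6598e+00  1.5000e-03  1.2278e+00 -6.0080e-01] dq [ 0.    -0.045 -0.066  0.001  0.036 -0.   ] F [-0.9  0.  -0.3]
```

drive_tool --deltas '[[[0.001,0,-0.015],0],[[0.001,0.001,-0.025],0],[[0,0,-0.025],0],[[0,0,-0.01],0],[[0,0,0],0]]'

```text
time_s: 36.8
eef_pos: [0.5704, -0.1131, 0.0786]
eef_rot: [-0.008, 0.634, 0.773, -0.001]
wrist_force: [0.0, -0.1, 0.2]
opening: 1.0
```

Run:
```python
from h import *
st()
```

```text
t 36.8 p [ 0.5704 -0.1131  0.0786] zax [-0.0134  0.0074 -0.9999] yaw 11.25 q [-0.4006  0.3838  1.6883  0.0018  1.0846 -0.5978] dq [ 0.001 -0.012 -0.014  0.002  0.012  0.   ] F [ 0.  -0.1  0.2]
```

drive_tool --deltas '[[[-0.003,0.001,-0.006],0],[[-0.002,0.001,-0.006],0],[[0,0,-0.004],0],[[0,0,0],0]]'

```text
time_s: 37.2
eef_pos: [0.5676, -0.1119, 0.0656]
eef_rot: [-0.004, 0.634, 0.773, -0.0]
wrist_force: [-0.5, -0.1, -0.2]
opening: 0.999
```

Run:
```python
from h import *
st()
```

```text
t 37.2 p [ 0.5676 -0.1119  0.0656] zax [-0.0074  0.0048 -1.    ] yaw 11.27 q [-0.4006  0.3939  1.7062  0.0018  1.0502 -0.5981] dq [ 0.001 -0.013 -0.002 -0.     0.004  0.001] F [-0.5 -0.1 -0.2]
```

drive_tool --deltas '[[[-0.002,0,-0.005],0],[[-0.001,0,-0.002],0]]'

```text
time_s: 37.4
eef_pos: [0.5652, -0.1122, 0.0591]
eef_rot: [-0.003, 0.634, 0.773, -0.0]
wrist_force: [-0.5, 0.5, -0.1]
opening: 1.002
```

drive_tool --deltas '[[[0,0,0],0],[[0,0,0],0],[[0,0,0],0],[[0,0,0],0]]' --gripper 0

```text
time_s: 37.8
eef_pos: [0.5655, -0.1123, 0.0595]
eef_rot: [-0.003, 0.634, 0.773, -0.0]
wrist_force: [-0.3, -0.7, -1.5]
opening: 0.581
```

Run:
```python
from h import *
st()
```

```text
t 37.8 p [ 0.5655 -0.1123  0.0595] zax [-0.005   0.0039 -1.    ] yaw 11.27 q [-0.4028  0.3981  1.7156  0.0019  1.034  -0.6004] dq [ 0.     0.001 -0.002  0.     0.001  0.001] F [-0.3 -0.7 -1.5]
```

drive_tool --deltas '[[[0,0,0.015],0],[[0,0,0.025],0],[[-0.005,0.01,0.025],0],[[-0.01,0.03,0.005],0],[[-0.01,0.035,0],0],[[-0.01,0.035,0],0],[[-0.01,0.035,0],0],[[-0.01,0.035,0],0],[[-0.008,0.03,0],0],[[-0.005,0.02,0],0]]'

```text
time_s: 38.8
eef_pos: [0.4948, 0.1224, 0.1403]
eef_rot: [-0.001, 0.637, 0.771, 0.001]
wrist_force: [-0.1, 0.4, -1.6]
opening: 0.582
```

Run:
```python
from h import *
st()
```

```text
t 38.8 p [0.4948 0.1224 0.1403] zax [-3.0e-04  3.6e-03 -1.0e+00] yaw 10.89 q [ 0.0069  0.1395  1.852   0.0039  1.1503 -0.1847] dq [ 0.415 -0.033  0.011 -0.007  0.006  0.409] F [-0.1  0.4 -1.6]
```

drive_tool --deltas '[[[-0.002,0.02,-0.01],0],[[-0.002,0.015,-0.012],0],[[0,0.01,-0.012],0],[[0,0.003,-0.012],0],[[0,0,-0.006],0],[[0,0,0],0]]'

```text
time_s: 39.4
eef_pos: [0.4901, 0.1748, 0.0898]
eef_rot: [0.0, 0.635, 0.773, 0.002]
wrist_force: [-0.5, 0.2, -2.4]
opening: 0.579
```

Run:
```python
from h import *
st()
```

```text
t 39.4 p [0.4901 0.1748 0.0898] zax [ 0.0033  0.0036 -1.    ] yaw 11.17 q [ 0.1122  0.2354  1.8576  0.0037  1.0449 -0.0846] dq [-0.004  0.002 -0.004 -0.001  0.004 -0.003] F [-0.5  0.2 -2.4]
```

drive_tool --deltas '[[[0,0.004,-0.006],0],[[0,0.003,-0.006],0],[[0,0,-0.003],0],[[0,0,0],0]]'

```text
time_s: 39.8
eef_pos: [0.4912, 0.1806, 0.0741]
eef_rot: [0.0, 0.636, 0.772, 0.003]
wrist_force: [-0.2, 0.0, -2.7]
opening: 0.587
```

Run:
```python
from h import *
st()
```

```text
t 39.8 p [0.4912 0.1806 0.0741] zax [ 0.004   0.0034 -1.    ] yaw 11.0 q [ 0.1235  0.2669  1.8572  0.0034  1.0132 -0.0703] dq [ 0.001  0.001 -0.004  0.    -0.001  0.003] F [-0.2  0.  -2.7]
```

drive_tool --deltas '[[[-0.001,0.002,-0.003],0],[[0,0,-0.002],0]]'

```text
time_s: 40.0
eef_pos: [0.4907, 0.1826, 0.0692]
eef_rot: [0.001, 0.636, 0.772, 0.003]
wrist_force: [0.4, 0.5, -3.3]
opening: 0.575
```

drive_tool --deltas '[[[0,0,-0.001],0]]'

```text
time_s: 40.1
eef_pos: [0.4908, 0.1826, 0.0684]
eef_rot: [0.001, 0.636, 0.772, 0.003]
wrist_force: [-2.4, -1.3, 8.5]
opening: 0.579
```

Contact at the expected height. Releasing.

drive_tool --deltas '[[[0,0,0],0],[[0,0,0],0],[[0,0,0],0]]' --gripper 1

```text
time_s: 40.4
eef_pos: [0.4919, 0.1827, 0.0693]
eef_rot: [0.002, 0.636, 0.772, 0.004]
wrist_force: [1.1, 0.3, 0.1]
opening: 0.999
```

drive_tool --deltas '[[[0,0,0.02],0],[[0,0,0.04],0],[[0,0,0.05],0],[[0,0,0.04],0],[[0,0,0],0],[[0,0,0],0]]'

```text
time_s: 41.0
eef_pos: [0.49, 0.1824, 0.2248]
eef_rot: [0.001, 0.636, 0.772, 0.003]
wrist_force: [0.5, 0.3, -0.9]
opening: 0.999
```

Run:
```python
from h import *
st()
c=snap('side','s5.png')
cv2.imwrite('pics/s5c.png',cv2.resize(c['frame'][100:330,250:450,::-1],None,fx=2.6,fy=2.6,interpolation=cv2.INTER_CUBIC))
```

```text
t 41.0 p [0.49   0.1824 0.2248] zax [ 0.0065  0.0036 -1.    ] yaw 10.98 q [ 0.1273  0.0644  1.7498  0.0028  1.3205 -0.065 ] dq [ 0.002 -0.036 -0.04  -0.     0.013  0.001] F [ 0.5  0.3 -0.9]
```

View pics/s5c.png

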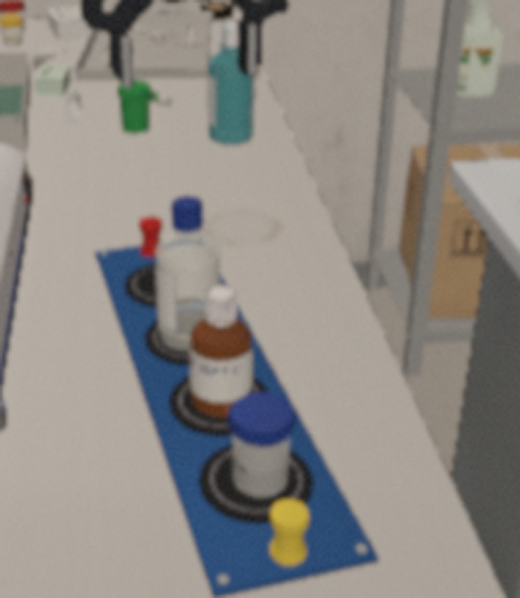

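Jar, iodine and saline all stand upright. Going for the enzyme.

drive_tool --deltas '[[[-0.005,-0.02,0],0],[[-0.01,-0.045,0],0],[[-0.01,-0.05,0],0],[[-0.01,-0.05,0],0],[[-0.01,-0.05,0],0],[[-0.01,-0.05,0],0],[[-0.01,-0.05,0],0],[[-0.01,-0.05,0],0],[[-0.005,-0.03,0],0],[[-0.005,-0.015,0],0]]'

```text
time_s: 42.05
eef_pos: [0.3947, -0.225, 0.2094]
eef_rot: [-0.01, 0.634, 0.774, 0.001]
wrist_force: [0.6, 0.5, -0.2]
opening: 1.003
```

drive_tool --deltas '[[[0,0,0],0]]'

```text
time_s: 42.15
eef_pos: [0.3933, -0.2264, 0.2077]
eef_rot: [-0.011, 0.635, 0.772, 0.001]
wrist_force: [0.1, 0.6, 0.7]
opening: 1.0
```

Run:
```python
from h import *
st()
```

```text
t 42.15 p [ 0.3933 -0.2264  0.2077] zax [-0.0157  0.0156 -0.9998] yaw 11.15 q [-7.8490e-01 -5.8400e-02  1.9092e+00 -1.0000e-04  1.3129e+00 -9.7950e-01] dq [-0.005  0.019  0.017  0.016 -0.001  0.012] F [0.1 0.6 0.7]
```

drive_tool --deltas '[[[0.003,-0.012,0],0],[[0.003,-0.013,0],0],[[0.002,-0.008,0],0],[[0,0,0],0]]'

```text
time_s: 42.55
eef_pos: [0.4017, -0.2594, 0.2047]
eef_rot: [-0.014, 0.634, 0.773, 0.002]
wrist_force: [-0.6, 0.1, -0.3]
opening: 1.0
```

Run:
```python
from h import *
st()
c=snap('wrist','w3.png')
print(proj(c,[.4024,-.2636,.145]))
```

```text
t 42.55 p [ 0.4017 -0.2594  0.2047] zax [-0.0188  0.0198 -0.9996] yaw 11.26 q [-8.2210e-01  7.2000e-03  1.8516e+00 -3.0000e-04  1.3101e+00 -1.0183e+00] dq [0.011 0.006 0.004 0.006 0.008 0.002] F [-0.6  0.1 -0.3]
[321.59966409 222.32053091]
```

View pics/w3.png

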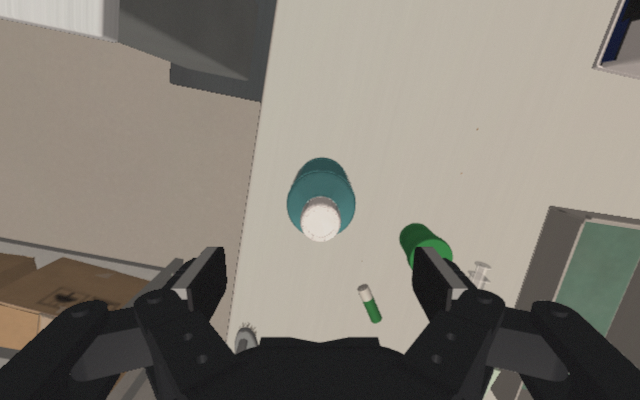

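The cap is at (321,219), against a prediction of (322,222). Descending.

drive_tool --deltas '[[[0,-0.001,-0.015],0],[[0,-0.001,-0.025],0],[[0,-0.001,-0.025],0],[[0,-0.001,-0.02],0],[[0,0,-0.01],0],[[0,0,0],0]]'

```text
time_s: 43.2
eef_pos: [0.4036, -0.2604, 0.1083]
eef_rot: [-0.012, 0.632, 0.775, 0.002]
wrist_force: [-0.8, 0.0, 0.7]
opening: 0.998
```

Run:
```python
from h import *
st()
```

```text
t 43.2 p [ 0.4036 -0.2604  0.1083] zax [-0.0162  0.0183 -0.9997] yaw 11.55 q [-8.2100e-01  1.4120e-01  1.9258e+00  6.0000e-04  1.0989e+00 -1.0228e+00] dq [ 0.008 -0.01  -0.007  0.001  0.011  0.002] F [-0.8  0.   0.7]
```

drive_tool --deltas '[[[0,-0.001,-0.01],0],[[-0.001,-0.001,-0.008],0],[[0,-0.001,-0.006],0],[[0,0,-0.003],0],[[0,0,0],0]]'

```text
time_s: 43.7
eef_pos: [0.4042, -0.2646, 0.0818]
eef_rot: [-0.01, 0.632, 0.775, 0.002]
wrist_force: [0.0, -0.0, 0.9]
opening: 1.001
```

Run:
```python
from h import *
st()
```

```text
t 43.7 p [ 0.4042 -0.2646  0.0818] zax [-0.0131  0.0149 -0.9998] yaw 11.6 q [-8.2630e-01  1.8850e-01  1.9358e+00  6.0000e-04  1.0371e+00 -1.0290e+00] dq [-0.001 -0.001 -0.004 -0.003  0.001 -0.001] F [ 0.  -0.   0.9]
```

drive_tool --deltas '[[[-0.001,0.001,-0.003],0],[[0,0,-0.002],0]]'

```text
time_s: 43.9
eef_pos: [0.4035, -0.264, 0.0771]
eef_rot: [-0.009, 0.632, 0.775, 0.002]
wrist_force: [0.1, 0.1, -0.2]
opening: 1.0
```

drive_tool --deltas '[[[0,0,0],0],[[0,0,0],0],[[0,0,0],0],[[0,0,0],0]]' --gripper 0

```text
time_s: 44.3
eef_pos: [0.4037, -0.2643, 0.0777]
eef_rot: [-0.009, 0.632, 0.775, 0.001]
wrist_force: [0.0, 1.2, -2.4]
opening: 0.646
```

Run:
```python
from h import *
st()
```

```text
t 44.3 p [ 0.4037 -0.2643  0.0777] zax [-0.0119  0.0134 -0.9998] yaw 11.59 q [-8.2660e-01  1.9310e-01  1.9406e+00  4.0000e-04  1.0258e+00 -1.0291e+00] dq [ 0.001  0.     0.001 -0.001  0.    -0.001] F [ 0.   1.2 -2.4]
```

drive_tool --deltas '[[[0,0,0.01],0],[[0,0,0.02],0],[[0,0,0.025],0],[[0.002,0.01,0.02],0],[[0.005,0.02,0.005],0],[[0.006,0.022,0],0],[[0.006,0.022,0],0],[[0.006,0.022,0],0],[[0.006,0.022,0],0],[[0.006,0.022,0],0]]'

```text
time_s: 45.3
eef_pos: [0.4384, -0.1192, 0.1625]
eef_rot: [-0.011, 0.634, 0.773, 0.002]
wrist_force: [-0.5, 0.3, -3.6]
opening: 0.645
```

Run:
```python
from h import *
st()
c=snap('side','s6.png')
cv2.imwrite('pics/s6c.png',cv2.resize(c['frame'][50:280,230:430,::-1],None,fx=2.6,fy=2.6,interpolation=cv2.INTER_CUBIC))
```

```text
t 45.3 p [ 0.4384 -0.1192  0.1625] zax [-0.0146  0.0167 -0.9998] yaw 11.29 q [-0.5328 -0.0028  1.9537  0.0074  1.2118 -0.7324] dq [ 0.508 -0.03   0.021  0.012  0.003  0.502] F [-0.5  0.3 -3.6]
```

View pics/s6c.png

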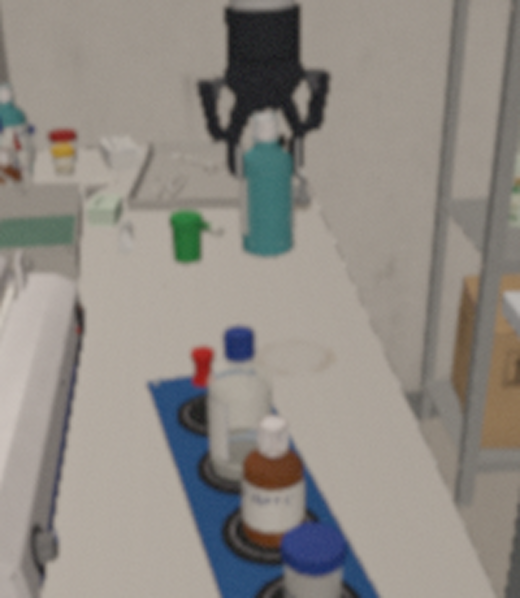

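The enzyme is held upright. Continuing to pad 1.

drive_tool --deltas '[[[0.008,0.025,0],0],[[0.009,0.028,0],0],[[0.009,0.028,0],0],[[0.009,0.028,0],0],[[0.008,0.025,0],0],[[0.008,0.022,0],0],[[0.006,0.015,-0.005],0],[[0.003,0.008,-0.008],0],[[0,0,-0.01],0],[[0,0,-0.008],0]]'

```text
time_s: 46.35
eef_pos: [0.4982, 0.0712, 0.132]
eef_rot: [-0.012, 0.633, 0.774, 0.002]
wrist_force: [-0.5, -0.3, -2.5]
opening: 0.642
```

Run:
```python
from h import *
st()
```

```text
t 46.35 p [0.4982 0.0712 0.132 ] zax [-0.0154  0.0189 -0.9997] yaw 11.53 q [-0.1055  0.1468  1.863   0.0189  1.1492 -0.3144] dq [ 0.     0.118  0.057  0.002 -0.176 -0.007] F [-0.5 -0.3 -2.5]
```

drive_tool --deltas '[[[0.002,0.007,-0.006],0],[[0.002,0.007,-0.006],0],[[0.002,0.005,-0.006],0],[[0.001,0.003,-0.005],0],[[0,0,0],0]]'

```text
time_s: 46.85
eef_pos: [0.504, 0.0929, 0.1047]
eef_rot: [-0.014, 0.634, 0.773, 0.001]
wrist_force: [-0.6, 0.6, -3.2]
opening: 0.641
```

Run:
```python
from h import *
st()
```

```text
t 46.85 p [0.504  0.0929 0.1047] zax [-0.02    0.019  -0.9996] yaw 11.32 q [-0.0611  0.2094  1.8537  0.0199  1.0997 -0.2677] dq [ 0.     0.001 -0.006 -0.003  0.003 -0.   ] F [-0.6  0.6 -3.2]
```

drive_tool --deltas '[[[0.001,0.001,-0.006],0],[[0.001,0.001,-0.005],0],[[0,0,-0.003],0]]'

```text
time_s: 47.15
eef_pos: [0.5069, 0.0949, 0.0904]
eef_rot: [-0.013, 0.634, 0.773, 0.001]
wrist_force: [0.4, 0.2, -3.1]
opening: 0.645
```

drive_tool --deltas '[[[0,0,-0.001],0]]'

```text
time_s: 47.25
eef_pos: [0.5067, 0.0948, 0.089]
eef_rot: [-0.013, 0.634, 0.773, 0.001]
wrist_force: [0.3, -1.3, -3.7]
opening: 0.646
```

drive_tool --deltas '[[[-0.0005,0,-0.002],0]]'

```text
time_s: 47.35
eef_pos: [0.5064, 0.0947, 0.087]
eef_rot: [-0.013, 0.634, 0.773, 0.001]
wrist_force: [0.1, -0.1, -4.6]
opening: 0.648
```

drive_tool --deltas '[[[0,0,-0.001],0]]'

```text
time_s: 47.45
eef_pos: [0.5065, 0.0947, 0.0867]
eef_rot: [-0.013, 0.634, 0.773, 0.001]
wrist_force: [-5.5, -0.2, 11.1]
opening: 0.643
```

Touchdown. Releasing and retreating.

drive_tool --deltas '[[[0,0,0],0],[[0,0,0],0],[[0,0,0],0]]' --gripper 1

```text
time_s: 47.75
eef_pos: [0.5081, 0.0945, 0.0883]
eef_rot: [-0.012, 0.634, 0.773, 0.002]
wrist_force: [-0.5, -0.4, -0.0]
opening: 1.001
```

drive_tool --deltas '[[[0,0,0.015],0],[[0,0,0.03],0],[[0,0,0.04],0],[[0,0,0.04],0],[[0,-0.01,0.02],0],[[0,-0.03,0],0],[[-0.01,-0.045,0],0],[[-0.02,-0.045,0],0],[[-0.02,-0.045,0],0],[[-0.02,-0.045,0],0]]'

```text
time_s: 48.75
eef_pos: [0.4378, -0.1274, 0.243]
eef_rot: [-0.007, 0.63, 0.777, 0.004]
wrist_force: [0.7, -0.1, -0.6]
opening: 0.999
```

drive_tool --deltas '[[[-0.01,-0.045,0],0],[[0,-0.04,0],0],[[0,-0.03,0],0],[[0,0,0],0]]'

```text
time_s: 49.15
eef_pos: [0.4243, -0.2524, 0.245]
eef_rot: [-0.004, 0.632, 0.775, 0.004]
wrist_force: [0.6, 0.4, -0.4]
opening: 0.997
```

Run:
```python
from h import *
st()
c=snap('side','s7.png')
cv2.imwrite('pics/s7c.png',cv2.resize(c['frame'][100:330,240:400,::-1],None,fx=2.6,fy=2.6,interpolation=cv2.INTER_CUBIC))
c=snap('top','t7.png')
cv2.imwrite('pics/t7c.png',cv2.resize(c['frame'][165:245,180:350,::-1],None,fx=4.7,fy=4.7,interpolation=cv2.INTER_CUBIC))
for p in [(.5054,.095,.154),(.49,.1836,.137),(.4746,.2723,.107),(.4593,.361,.069)]:
    u=proj(c,p); print(((u-[180,165]+.5)*4.7-.5).round(1))
```

```text
t 49.15 p [ 0.4243 -0.2524  0.245 ] zax [-0.0014  0.0107 -0.9999] yaw 11.54 q [-0.7819 -0.0114  1.7856  0.0067  1.3759 -0.9846] dq [ 0.009 -0.025  0.026  0.021  0.02   0.017] F [ 0.6  0.4 -0.4]
[600.9 136.8]
[445.  168.8]
[296.7 201.2]
[158.1 232.5]
```

View pics/s7c.png

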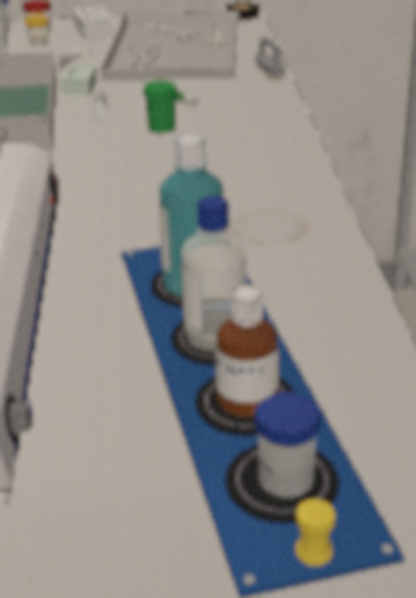

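View pics/t7c.png

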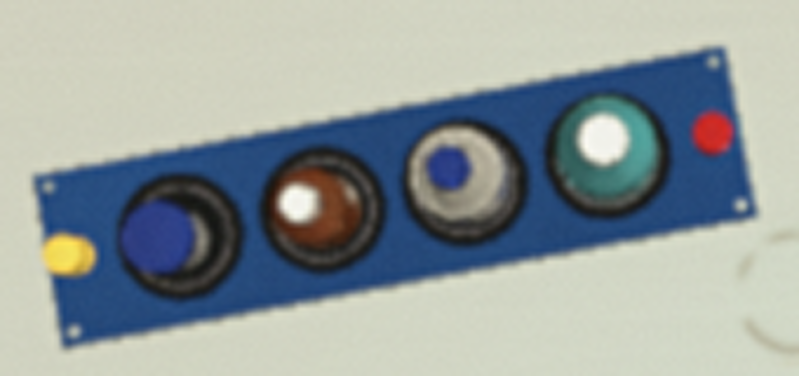

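Every cap in the enlarged top view is within 5 crop pixels (about 3 mm) of its pad-centred prediction. All four stand upright and the gripper is clear of them. Handing in.

```bash
python3 -c "
from h import *
print(hand_in())"
```

```text
the job is handed in; nothing more can be done
None
```

The four containers stand upright on the pads in height order. From the red post (right) to the yellow post they are enzyme, saline, iodine and the blue-lidded jar. I let go of all of them and handed the job in at about 49 s. The green look-alike and the bottles in the far corner were not touched.

- **Final checks:** The last top view puts the enzyme, saline and iodine within about 2 mm of their pad centres, and the jar about 2.5–3 mm off. The side view shows all four upright, with the gripper open and well clear.
- **Forces:** The highest wrist force I saw was 17 N, when setting the jar down.
- **What did not go to plan:** The tool's tilt kept creeping while I moved, to about 5° at worst. I spent about 10 s bringing it down before picking up the iodine. The iodine still went down tilted by about 4°, but it settled upright once released.

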